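Lay sample plates like roof slates on the sloping display board

TASK

Carry on the row of metal sample plates on the sloping display board, like slates on a roof: lay one whole loose plate with its lower end on the middle scribed line, overlapping the plate screwed down below it, then the other whole plate with its lower end on the top line, overlapping that one. Both go straight above the bottom plate and square to the lines; the half-length plate is not used.

Things in the scene. Friction and masses are not known exactly. Their poses are not given: they have to be found in the camera images.
- plate_a_center (a point): Whole loose flat plate of plain dark grey metal (about 0.1 kg), 62 x 40 x 6 mm, lying flat on the worktop at first, alike with the other; pinch it across its 40 mm width. This point is its centre, 3 mm above its underside; x along its length, y across, z out of its face. Either plate may go on either line, either end down. (A third plate, 32 mm long, is not wanted.)
- plate_b_center (a point): The other whole loose flat plate of plain dark grey metal (about 0.1 kg), 62 x 40 x 6 mm, lying flat on the worktop at first, alike with the other; pinch it across its 40 mm width. This point is its centre, 3 mm above its underside; x along its length, y across, z out of its face. 
- line_2 (a point): Middle of three dark lines scribed 36 mm apart across a fixed white board (152 mm long, 110 wide) that rises at 22 degrees. Point on the board's face midway across: x up the slope, y along the line, z square out of the face. The bottom line carries a screwed-down plate. A laid plate's upper end rests on the board, its lower part on the plate below; friction holds it.
- line_3 (a point): Top line of the same board, 36 mm up the slope from the middle line; same axes. A plate laid with its lower end on this or the middle line has its centre 31 mm up the slope (x), 0 across (y) and 8 mm out (z) from that line's point, and lies 9.6 degrees flatter than the board: 12.4 degrees from level, still rising along x.
There are look-alikes about, which are no part of the job. What is shaped like the part that bears plate_b_center but blue, green or pink is not meant.

How it is judged (in metres and radians):
At the end, for the whole second after the job is handed in: One whole plate lies with its lower end on the middle line, the other on the top line, each within 12 mm along and across the slope, 12 degrees of square to the lines, centre 5 to 14 mm out of the board's face and within 17 degrees of parallel to it (so each laps the plate below) (((x of plate_a_center in the frame of line_2 between 0.019 and 0.043 m and y of plate_a_center in the frame of line_2 between -0.012 and 0.012 m and z of plate_a_center in the frame of line_2 between 0.005 and 0.014 m and angle between the y axis of plate_a_center and the y axis of line_2, either way round below 0.21 rad and angle between the z axis of plate_a_center and the z axis of line_2, either way round below 0.3 rad and x of plate_b_center in the frame of line_3 between 0.019 and 0.043 m and y of plate_b_center in the frame of line_3 between -0.012 and 0.012 m and z of plate_b_center in the frame of line_3 between 0.005 and 0.014 m and angle between the y axis of plate_b_center and the y axis of line_3, either way round below 0.21 rad and angle between the z axis of plate_b_center and the z axis of line_3, either way round below 0.3 rad) or (x of plate_b_center in the frame of line_2 between 0.019 and 0.043 m and y of plate_b_center in the frame of line_2 between -0.012 and 0.012 m and z of plate_b_center in the frame of line_2 between 0.005 and 0.014 m and angle between the y axis of plate_b_center and the y axis of line_2, either way round below 0.21 rad and angle between the z axis of plate_b_center and the z axis of line_2, either way round below 0.3 rad and x of plate_a_center in the frame of line_3 between 0.019 and 0.043 m and y of plate_a_center in the frame of line_3 between -0.012 and 0.012 m and z of plate_a_center in the frame of line_3 between 0.005 and 0.014 m and angle between the y axis of plate_a_center and the y axis of line_3, either way round below 0.21 rad and angle between the z axis of plate_a_center and the z axis of line_3, either way round below 0.3 rad))); the robot touches nothing.
It also fails if it takes over 54 s, if anything falls off the work surface, if the arm or the gripper's body presses on something with over 40 N, if the wrist force passes 120 N, or if a joint passes its speed limit or range.

ROBOT

A 6-joint arm with a two-finger parallel gripper is mounted at the origin on a cart in front of the work surface, level with it; the furniture and walls round the work are solid. World frame = base frame: x ahead of the robot, y to its left, z up, the work surface at z = 0. Lengths are in mm, angles in rad, forces in N, time in s.
With the tool pointing down it reaches from about 400 to 925 mm from the base axis. Payload 12.5 kg.
Tool frame: the origin (TCP) lies midway between the tips of the shut fingers; the grasp point (between the pads) lies 19 mm behind it; x points along the fingers, y is the direction in which the jaws open and shut, and the axes are right-handed (so a half turn about x gives the same grasp; the last joint's range is limited). The gripper opens to 95 mm and grips with 3 to 60 N. Pads are 20 mm wide; open, the fingers measure 119 mm over their backs; the gripper's body (75 mm by 180 mm) begins 59 mm behind the grasp point.
Start: joints at [-1.219, 0.491, 1.559, -0, 1.092, -0.106], TCP at [276.259, -560.649, 214.661] pointing down, gripper open.
Joint ranges: [-3.1, 3.1], [-0.84, 2.19], [0.05, 2.79], [-1.13, 4.28], [0.06, 2.93], [-2.69, 2.69]. Speed limits (rad/s): [2.22, 2.22, 2.79, 3.14, 3.14, 3.14].

INTERFACE

Orientations are given as [roll, pitch, yaw] about the fixed x, y, z axes, in that order (R = Rz(yaw) Ry(pitch) Rx(roll)).
In Python, from cell import sensors, read_camera, get_calibration, order gives the robot as it stands. The module is installed in compiled form; this text tells all that it offers.
- The arm moves only by the tool servo_tool, never from a script. Its argument "steps" is text: rows parted by semicolons, each of 7 numbers parted by spaces: the shift along the tool's x, y, z in mm, then the turn, a rotation vector about the tool's x, y, z in rad, then the finger opening in mm, from 0 to 95.1. A call has exactly 8 rows; each row shifts and turns the pose as measured when the row begins, along the tool's axes as they then stand; what a row does not reach is not made up. A row lasts 1/10 s, in which the tool goes at most 50 mm and 8.59 degrees, less where a joint would pass 70% of its speed; a pose out of reach is approached as far as the arm can. A call is refused whole if a number of a shift passes 50 or a number of a turn 0.15, either way. A call with a gripper value outside its range is refused whole. The fingers move at their own pace and stop on an object; the grip force is fixed at half the most. Time passes only in rows, so rows that do not move let the fingers close, or fill a call up. It gives the time, the measured TCP pose, the force and the opening at its end, in the units of the state.
- sensors.state(): the state, without advancing time (a new reading comes with each control period).
- read_camera(name): name is "scene" or "top" or "wrist"; returns (picture, depth): 384x512x3 uint8, blue, green, red; 384x512 float32, mm along the optical axis (not along the pixel's ray), 0 where there is no reading.
- get_calibration(name): a dict with "mtx" (3x3 intrinsics, pixels), "R" (3x3) and "t" (3): a world point X has camera coordinates R X + t. Camera axes: x right, y down, z forward; pixel columns grow to the right and rows downward; lengths in mm; the calibration is good to about 2 mm. The wrist camera is an equidistant fisheye: a pixel r from the principal point sees the ray r / f radians off the axis. A picture is of the moment at which its call begins: read the wrist's pose just before it. get_calibration takes no time and is no camera call; for the wrist camera it gives the pose at the moment of the call.
- order.job_done(): hands the job in, once; it reports no verdict.
The state is a dict: "t": time; "joints": joint angles; "qvel": joint speeds; "tau": joint torques, N m; "eef_pos": TCP position; "tcp_rot": TCP orientation; "ft_force": force on the tool from outside, world axes, zero at the start; "moment": the same for the moment, N m; "opening": opening from 0.0 (shut) to 1.0 (fully open).
Only numpy, scipy, OpenCV 4.12 (cv2) and the standard library are available. Lean on these libraries where they do the work, as an engineer would, in place of code of your own. Each camera call takes 0.05 s, during which the arm holds its last target.

## Working session

There is one attempt and no reset: what is moved stays moved. The work goes in short steps, Python scripts to look and compute and a tool call to move; the robot and the scene stay as the last step left them, time stands still between calls to the robot, and variables do not carry over. Pictures are saved under pics/ and viewed, and the job is handed in when it is done.

Besides the shell and the picture viewer there is one more tool, called in YAML: its name, and indented under it one key for each argument. servo_tool: Moves the arm, as the interface text tells. Its arguments: {"type":"object","properties":{"steps":{"type":"string"}},"required":["steps"]}

```bash
mkdir -p pics; ls; python3 - <<'E'
from cell import *
import cv2
s=sensors.state();print(s)
for n in("scene","top","wrist"):
    im,d=read_camera(n);cv2.imwrite(f"pics/{n}0.png",im);c=get_calibration(n);print(n,c)
    import numpy as np;np.save(f"pics/{n}0d.npy",d)
E
```

```text
pics
{'t': 0.0, 'joints': array([-1.21861782e+00,  4.91557427e-01,  1.55943422e+00, -2.50071497e-05,
        1.09171729e+00, -1.05618411e-01]), 'qvel': array([-9.32126027e-04,  4.98149097e-04,  1.56777213e-03, -8.03173672e-05,
        8.18066801e-04,  1.16387430e-03]), 'tau': array([-2.63201648e-03, -6.12645864e+01, -2.58185130e+01,  6.91350410e-02,
        4.81779815e-02, -1.10079839e-04]), 'eef_pos': array([ 276.15383295, -560.41221047,  214.0683232 ]), 'tcp_rot': array([-1.65654871,  1.56967983,  1.9428524 ]), 'ft_force': array([0.23118781, 0.5115649 , 0.48221327]), 'moment': array([-0.0071684 ,  0.00356783,  0.02648955]), 'opening': 1.0026012738250123}
scene {'mtx': array([[472.89638668,   0.        , 248.36447378],
       [  0.        , 472.89638668, 189.72569005],
       [  0.        ,   0.        ,   1.        ]]), 'R': array([[ 0.64591932, -0.7629685 ,  0.02583199],
       [-0.32638148, -0.30658337, -0.89413744],
       [ 0.69011837,  0.56910956, -0.44704692]]), 't': array([-589.77752886,  118.0325576 , 1341.57822627])}
top {'mtx': array([[424.81229248,   0.        , 256.11363641],
       [  0.        , 424.81229248, 193.40751579],
       [  0.        ,   0.        ,   1.        ]]), 'R': array([[-0.0160267 , -0.99978878, -0.01286591],
       [-0.98660459,  0.01790193, -0.16214471],
       [ 0.16234079,  0.01009493, -0.98668311]]), 't': array([-333.2956026 ,  580.56498557, 1247.90221566])}
wrist {'mtx': array([[297.31863964,   0.        , 251.99656196],
       [  0.        , 297.31863964, 193.30815478],
       [  0.        ,   0.        ,   1.        ]]), 'R': array([[ 4.42027239e-01, -8.97001626e-01, -4.64820515e-05],
       [-8.58884227e-01, -4.23258573e-01,  2.88392208e-01],
       [-2.58707954e-01, -1.27437289e-01, -9.57512366e-01]]), 't': array([-625.37775648,  -33.46472959,  392.38012025])}
```

View pics/scene0.png

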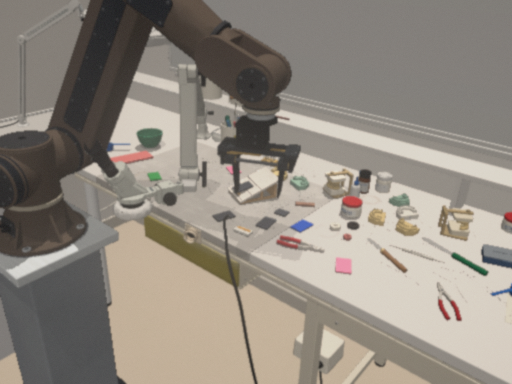

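View pics/top0.png

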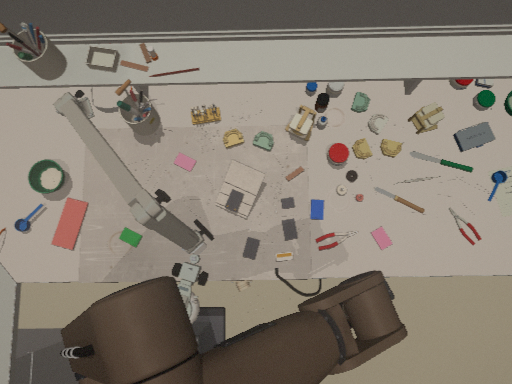

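View pics/wrist0.png

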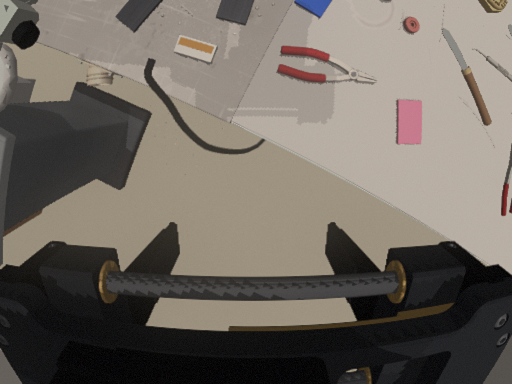

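```bash
cat > h.py <<'E'
from cell import *
import cv2,numpy as np
def grab(n,tag):
    c=get_calibration(n);im,d=read_camera(n);cv2.imwrite(f"pics/{n}_{tag}.png",im);np.savez(f"pics/{n}_{tag}.npz",im=im,d=d,**c);return im,d,c
def pt(c,d,u,v,dep=None):
    z=d[int(round(v)),int(round(u))] if dep is None else dep
    p=np.linalg.inv(c["mtx"])@[u,v,1]*z
    return c["R"].T@(p-c["t"])
def onplane(c,u,v,n,off): # n.X=off
    r=c["R"].T@np.linalg.inv(c["mtx"])@[u,v,1];o=-c["R"].T@c["t"]
    return o+r*(off-n@o)/(n@r)
E
python3 - <<'E'
from h import *
im,d,c=grab("top","a")
cr=im[140:280,190:330];cv2.imwrite("pics/c1.png",cv2.resize(cr,None,fx=4.2,fy=4.2,interpolation=cv2.INTER_CUBIC))
g=cv2.cvtColor(im,cv2.COLOR_BGR2GRAY)
m=((g<85)&(im.max(2).astype(int)-im.min(2)<25)).astype(np.uint8)
n,l,st,ce=cv2.connectedComponentsWithStats(m)
for i in range(1,n):
    u,v=ce[i]
    if 150<u<330 and 140<v<275 and st[i,4]>30:
        pts=np.argwhere(l==i)[:,::-1].astype(np.float32)
        r=cv2.minAreaRect(pts);bx=cv2.boxPoints(r)
        z=6
        W=[pt(c,d,*q,dep=None)*0+onplane(c,*q,np.array([0,0,1.]),6) for q in bx]
        print(ce[i].round(1),st[i,4],r, pt(c,d,u,v).round(1));print(np.round(W,1).tolist())
E
```

```text
[172.6 211.6] 303 ((177.4007110595703, 215.5707550048828), (65.24137878417969, 13.448275566101074), 46.397178649902344) [528.7 -80.3   2.8]
[[577.2, -9.1, 6.0], [606.2, -39.2, 6.0], [455.2, -181.9, 6.0], [427.1, -151.9, 6.0]]
[233.9 200.4] 152 ((234.08248901367188, 200.31443786621094), (11.57494831085205, 19.19004249572754), 23.96249008178711) [ 555.4 -275.1   38.5]
[[540.8, -244.6, 6.0], [596.0, -269.3, 6.0], [580.4, -302.4, 6.0], [525.5, -277.5, 6.0]]
[203.2 229.7] 135 ((202.25003051757812, 230.75003051757812), (25.455841064453125, 7.77817440032959), 45.0) [ 462.9 -189.3   97.1]
[[487.1, -137.4, 6.0], [503.9, -154.4, 6.0], [447.1, -210.5, 6.0], [430.5, -193.5, 6.0]]
[289.3 230. ] 203 ((289.3077087402344, 229.53848266601562), (19.21938133239746, 12.159200668334961), 78.69007110595703) [ 464.7 -443.5    6.7]
[[492.1, -420.0, 6.0], [498.9, -457.1, 6.0], [440.5, -467.0, 6.0], [433.8, -430.1, 6.0]]
[250.8 247.9] 228 ((250.71697998046875, 247.99058532714844), (12.087727546691895, 19.64255714416504), 15.945395469665527) [ 411.6 -323.8    8.1]
[[388.3, -297.0, 6.0], [445.7, -314.3, 6.0], [434.9, -350.0, 6.0], [377.7, -332.5, 6.0]]
[176.1 269.2] 96 ((175.80001831054688, 269.1000061035156), (7.2732391357421875, 13.597793579101562), 18.434947967529297) [ 351.7 -106.3   65.5]
[[335.7, -76.7, 6.0], [374.3, -89.3, 6.0], [367.0, -110.6, 6.0], [328.5, -97.9, 6.0]]
```

View pics/c1.png

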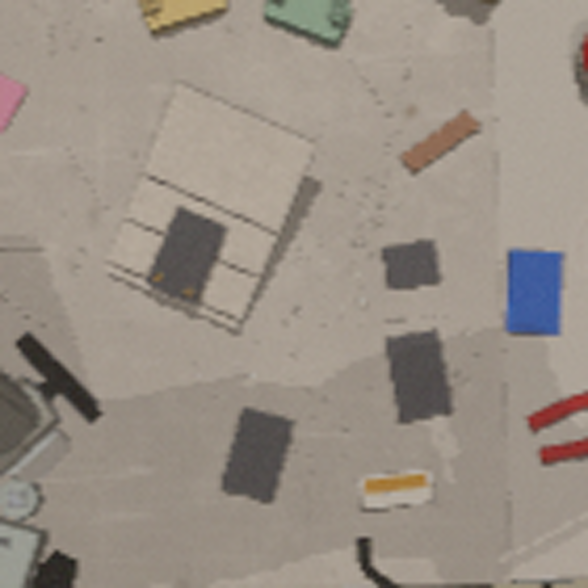

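```bash
python3 - <<'E'
from h import *
c=dict(np.load("pics/top_a.npz"));d=c["d"];im=c["im"]
for u,v in [(75,105),(100,140),(130,180),(150,205),(160,195),(165,215),(185,230),(195,245),(200,225),(208,235),(185,270),(200,278),(190,300),(205,240)]:
    print((u,v),pt(c,d,u,v).round(0))
# all points
vv,uu=np.mgrid[0:384,0:512]
P=(np.linalg.inv(c["mtx"])@np.stack([uu.ravel(),vv.ravel(),np.ones(uu.size)])*d.ravel())
W=(c["R"].T@(P-c["t"][:,None])).T.reshape(384,512,3)
ok=d>0
# board plane
reg=np.zeros_like(ok);cv2.fillPoly(r:=reg.astype(np.uint8),[np.array([[232,163],[262,174],[253,190],[226,178]])],1)
Q=W[(r>0)&ok];m=Q.mean(0);U,S,V=np.linalg.svd(Q-m);n=V[2]*np.sign(V[2][2]);print("n",n,m,np.degrees(np.arccos(n[2])),np.degrees(np.arctan2(n[1],n[0])),np.abs((Q-m)@n).max())
# tall stuff near
s=ok&(W[...,2]>45)&(W[...,0]>330)&(W[...,0]<760)&(W[...,1]<-50)&(W[...,1]>-550)
H={}
for p in W[s]:
    k=(int(p[0]//40)*40,int(p[1]//40)*40);H[k]=max(H.get(k,0),p[2])
for k in sorted(H):print(k,round(H[k]),end="; ")
cv2.imwrite("pics/c2.png",cv2.resize(cv2.imread("pics/scene0.png")[60:270,100:360],None,fx=3,fy=2.85,interpolation=cv2.INTER_CUBIC)) 
E
```

```text
(75, 105) [821. 170. 168.]
(100, 140) [683.  53. 274.]
(130, 180) [559. -57. 365.]
(150, 205) [ 492. -118.  417.]
(160, 195) [ 511. -143.  433.]
(165, 215) [ 476. -139.  364.]
(185, 230) [ 452. -161.  234.]
(195, 245) [ 419. -168.  109.]
(200, 225) [ 475. -183.  118.]
(208, 235) [ 449. -201.   81.]
(185, 270) [ 349. -134.   76.]
(200, 278) [ 325. -176.   66.]
(190, 300) [ 263. -147.   59.]
(205, 240) [ 439. -182.    0.]
n [-0.33712156  0.16377349  0.92710695] [ 626.22603745 -305.94542675   57.71182583] 22.011759048520048 154.08954132894078 7.765786812879993
(320, -560) 541; (320, -520) 491; (320, -440) 68; (320, -400) 66; (320, -240) 772; (320, -200) 776; (320, -160) 84; (320, -120) 79; (360, -200) 79; (360, -160) 99; (360, -120) 62; (400, -240) 69; (400, -200) 195; (400, -160) 311; (400, -120) 313; (440, -240) 94; (440, -200) 257; (440, -160) 413; (440, -120) 422; (440, -80) 415; (480, -200) 124; (480, -160) 436; (480, -120) 421; (480, -80) 413; (520, -160) 435; (520, -120) 407; (520, -80) 394; (560, -360) 58; (560, -320) 53; (560, -280) 48; (560, -80) 373; (600, -400) 72; (600, -360) 74; (600, -320) 68; (600, -280) 59; (640, -360) 73; (640, -320) 76; (640, -280) 74; (720, -520) 71; (720, -480) 75;
```

View pics/c2.png

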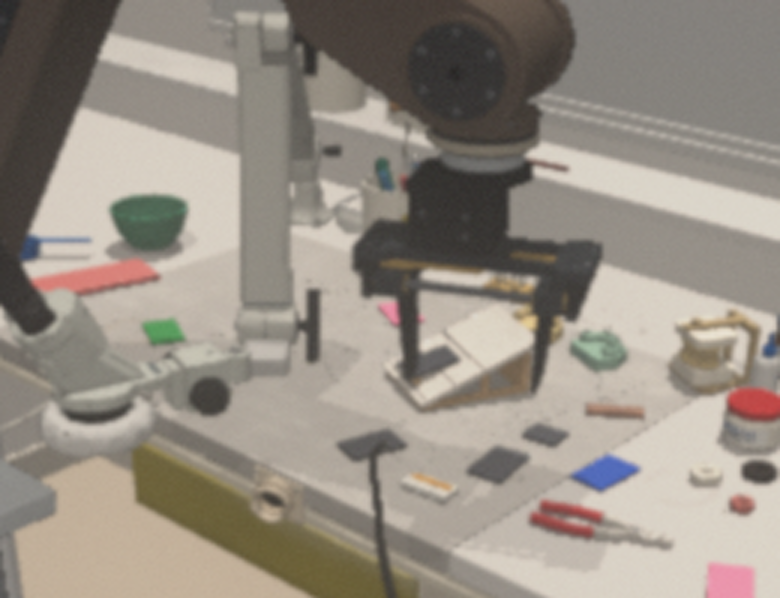

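```bash
python3 - <<'E'
from h import *
c=get_calibration("scene");d=np.load("pics/scene0d.npy")
# label: pixel->world
for u,v in [(252,85),(225,70),(240,110),(275,60),(280,80),(190,30),(210,45),(200,70),(150,20),(120,60),(110,10),(252,125),(222,150),(298,155),(187,90),(187,150),(190,185),(205,170),(250,105),(265,40),(240,35)]:
    print((u,v),pt(c,d,u,v).round(0))
t=dict(np.load("pics/top_a.npz"))
for u,v in [(375,310),(340,310),(300,350),(250,350),(350,290),(390,330),(150,340),(130,300),(220,370),(300,330)]:
    print("top",(u,v),pt(t,t["d"],u,v).round(0))
E
```

```text
(252, 85) [ 214. -585.  487.]
(225, 70) [ 200. -525.  509.]
(240, 110) [894.  33. 154.]
(275, 60) [ 297. -577.  523.]
(280, 80) [ 278. -606.  490.]
(190, 30) [ 176. -451.  580.]
(210, 45) [ 188. -495.  555.]
(200, 70) [ 180. -474.  504.]
(150, 20) [ 144. -367.  593.]
(120, 60) [ 213. -153.  472.]
(110, 10) [ 204. -145.  590.]
(252, 125) [ 238. -568.  394.]
(222, 150) [ 212. -505.  327.]
(298, 155) [ 308. -644.  326.]
(187, 90) [ 459. -129.  346.]
(187, 150) [ 425. -158.  169.]
(190, 185) [ 409. -184.   63.]
(205, 170) [ 465. -195.  100.]
(250, 105) [ 218. -578.  444.]
(265, 40) [1010.   10.  418.]
(240, 35) [ 276. -497.  566.]
top (375, 310) [ 279. -558.  532.]
top (340, 310) [ 283. -490.  566.]
top (300, 350) [ 233. -413.  639.]
top (250, 350) [ 241. -337.  676.]
top (350, 290) [ 316. -511.  554.]
top (390, 330) [ 243. -584.  529.]
top (150, 340) [ 273. -216.  774.]
top (130, 300) [ 322. -191.  777.]
top (220, 370) [ 223. -297.  714.]
top (300, 330) [ 260. -415.  624.]
```

servo_tool:
  steps: "0 0 0 0 0 0 95;0 0 0 0 0 0 95;0 0 -40 0 0 0 95;0 0 -40 0 0 0 95;0 0 -40 0 0 0 95;0 0 -40 0 0 0 95;0 0 0 0 0 0 95;0 0 0 0 0 0 95"

```text
t: 1.0
eef_pos: [423.9, -487.9, 213.5]
tcp_rot: [-1.492, 1.569, 2.104]
ft_force: [-1.0, -0.4, 0.5]
opening: 1.0
```

```bash
python3 - <<'E'
from h import *
s=sensors.state();print(s["joints"],s["eef_pos"])
im,d,c=grab("wrist","b")
print(-c["R"].T@c["t"],c["R"][2])
grab("scene","b");grab("top","b")
E
```

```text
[-9.57601169e-01  5.23320645e-01  1.50328788e+00  1.20524499e-04
  1.11633970e+00  1.57968425e-01] [ 423.92869062 -487.87700987  213.48108546]
[ 497.10772853 -452.76858196  384.59273031] [-0.259448   -0.12639174 -0.95745071]
```

View pics/wrist_b.png

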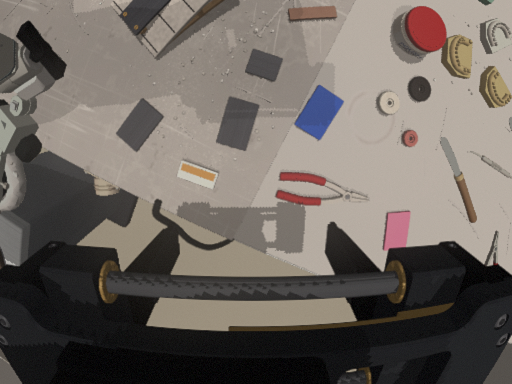

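servo_tool:
  steps: "0 -21 -28 0 0 0 95;0 -21 -28 0 0 0 95;0 -21 -28 0 0 0 95;0 -21 -28 0 0 0 95;0 0 0 0 0 0 95;0 0 0 0 0 0 95;0 0 0 0 0 0 95;0 0 0 0 0 0 95"

```text
t: 1.95
eef_pos: [481.7, -368.2, 213.9]
tcp_rot: [-0.033, 1.57, -2.735]
ft_force: [-0.4, -0.4, 0.1]
opening: 1.0
```

```bash
python3 - <<'E'
from h import *
s=sensors.state();print(s["joints"],s["eef_pos"])
im,d,c=grab("wrist","c")
print(-c["R"].T@c["t"],c["R"][2])
E
```

```text
[-7.61297448e-01  4.65056108e-01  1.60721809e+00 -7.32782050e-04
  1.06959271e+00  3.70693270e-01] [ 481.70804755 -368.24306068  213.94383606]
[ 555.43341198 -334.09361997  385.0145175 ] [-0.26137195 -0.12362488 -0.95728867]
```

View pics/wrist_c.png

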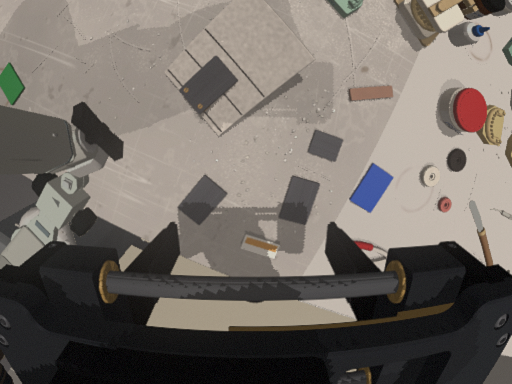

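```bash
python3 - <<'E'
from h import *
im=cv2.imread("pics/wrist_c.png")
cv2.imwrite("pics/c3.png",cv2.resize(im[0:140,150:330],None,fx=4.2,fy=4.2,interpolation=cv2.INTER_CUBIC))
cv2.imwrite("pics/c4.png",cv2.resize(im[110:240,165:355],None,fx=4,fy=4,interpolation=cv2.INTER_CUBIC))
E
```

```text
(no output)
```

View pics/c3.png

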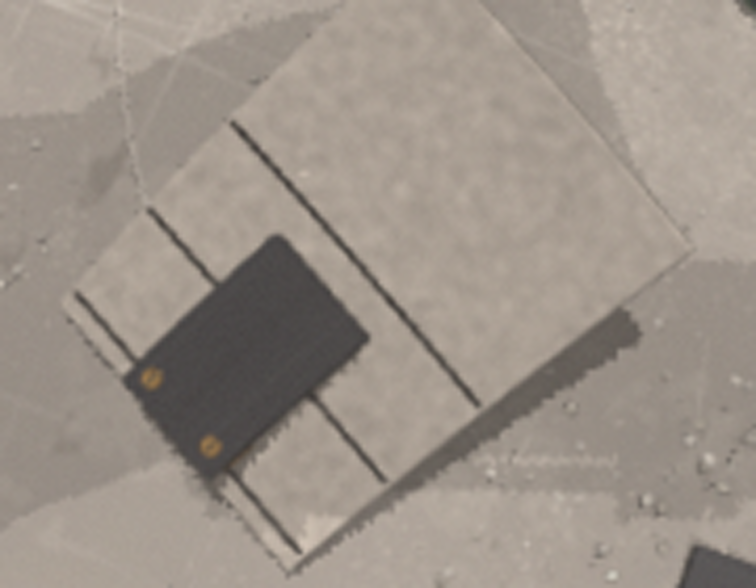

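View pics/c4.png

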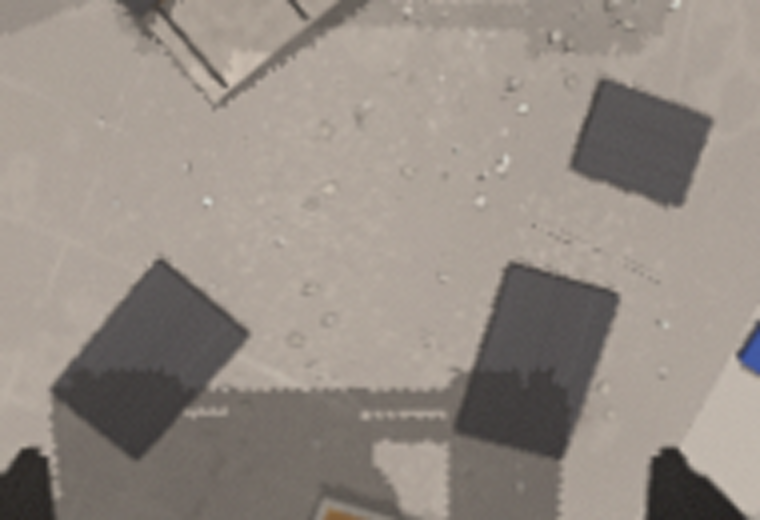

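```bash
cat >> h.py <<'E'
def wray(c,uv):
    q=cv2.fisheye.undistortPoints(np.array(uv,np.float64).reshape(-1,1,2),c["mtx"],np.zeros(4)).reshape(-1,2)
    return np.c_[q,np.ones(len(q))]
def wplane(c,uv,n,off):
    r=wray(c,uv)@c["R"];o=-c["R"].T@c["t"]
    return o+r*((off-n@o)/(r@n))[:,None]
def wcloud(c):
    vv,uu=np.mgrid[0:384,0:512]
    r=wray(c,np.stack([uu.ravel(),vv.ravel()],1).astype(float))
    return ((r*c["d"].reshape(-1,1)-c["t"])@c["R"]).reshape(384,512,3)
E
python3 - <<'E'
from h import *
c=dict(np.load("pics/wrist_c.npz"));W=wcloud(c);ok=c["d"]>0
f=lambda P,s,o:(np.array(P)+.5)/s-.5+np.array(o)
L=f([(77,294),(300,552),(150,210),(385,482),(233,123),(478,405)],4.2,(150,0))
m=np.zeros((384,512),np.uint8)
cv2.fillPoly(m,[f([(300,140),(440,40),(640,250),(490,360)],4.2,(150,0)).astype(np.int32)],1)
Q=W[(m>0)&ok];mu=np.median(Q,0);
for _ in range(3):
    mu=Q.mean(0);V=np.linalg.svd(Q-mu,full_matrices=False)[2];n=V[2]*np.sign(V[2][2]);e=abs((Q-mu)@n);Q=Q[e<3*np.median(e)+.3]
print("n",n,"tilt",np.degrees(np.arccos(n[2])),"az",np.degrees(np.arctan2(-n[1],-n[0])),len(Q))
P=wplane(c,L,n,n@mu);print(P.round(1))
M=(P[::2]+P[1::2])/2;print("mids",M.round(1),np.linalg.norm(P[1::2]-P[::2],axis=1),np.linalg.norm(np.diff(M,axis=0),axis=1))
ey=P[::2]-P[1::2];print("line az",np.degrees(np.arctan2(ey[:,1],ey[:,0])))
ex=M[2]-M[0];print("slope az",np.degrees(np.arctan2(ex[1],ex[0])))
sp=wplane(c,f([(277,235),(368,338),(125,378),(205,470)],4.2,(150,0)),n,n@mu+6);print("screwed",sp.round(1),sp.mean(0))
for nm,C in (("A",[(160,260),(248,332),(137,458),(52,388)]),("B",[(510,263),(619,296),(560,458),(456,430)])):
    X=wplane(c,f(C,4,(165,110)),np.array([0,0,1.]),6)
    mid=X.mean(0);ax=(X[0]+X[1]-X[2]-X[3])/2;w=(X[1]+X[2]-X[0]-X[3])/2
    print(nm,mid.round(1),np.linalg.norm(ax),np.linalg.norm(w),"len az",np.degrees(np.arctan2(ax[1],ax[0])),np.degrees(np.arctan2(w[1],w[0])))
    mm=np.zeros((384,512),np.uint8);cv2.fillPoly(mm,[f(C,4,(165,110)).astype(np.int32)],1);print(np.median(W[(mm>0)&ok],0))
g=(W[...,2]<8)&ok;print(np.median(W[230:240,190:230,2]),np.median(W[120:180,250:280,2]))
E
```

```text
n [-0.33642107  0.16264568  0.92755983] tilt 21.942422485451186 az -25.801847590661936 2944
[[ 555.9 -218.4   15.9]
 [ 511.4 -312.7   16.3]
 [ 586.3 -232.2   29.3]
 [ 541.2 -327.1   29.6]
 [ 616.5 -246.6   42.8]
 [ 571.6 -341.1   43.1]]
mids [[ 533.7 -265.5   16.1]
 [ 563.8 -279.6   29.5]
 [ 594.  -293.8   42.9]] [104.27916625 105.0450017  104.64260056] [35.83751096 36.03571671]
line az [64.73715178 64.58400271 64.55892667]
slope az -25.122990058287613
screwed [[ 591.7 -272.1   44.7]
 [ 575.6 -306.6   45. ]
 [ 538.3 -244.1   20.5]
 [ 522.7 -277.4   20.6]] [ 557.04836652 -275.04838969   32.6905237 ]
A [ 414.5 -325.2    6. ] 60.62997670936177 38.15008031736564 len az -16.35726647618232 -106.30027955599681
[ 416.17077585 -324.36564068    7.18755111]
B [ 469.6 -444.7    6. ] 60.967627165139504 38.81514981586262 len az 9.289602507997358 -81.22732056994462
[ 470.87081246 -443.08421658    7.29010936]
1.0998190828401042 1.0697143823423287
```

```bash
cat >> h.py <<'E'
from scipy.optimize import least_squares
JS=np.array([[-1.2186,.49156,1.55943,-2.5e-5,1.09172,-.10562],[-.957601,.523321,1.503288,1.2e-4,1.11634,.157968],[-.761297,.465056,1.607218,-7.3e-4,1.069593,.370693]])
PS=np.array([[276.154,-560.412,214.07],[423.929,-487.877,213.481],[481.708,-368.243,213.944]])
E
python3 - <<'E'
from h import *
# nominal guess: known arm? L2 etc. r,z equations
r=np.hypot(PS[:,0],PS[:,1]);print(r,np.degrees(np.arctan2(PS[:,1],PS[:,0])),np.degrees(JS[:,0]))
j2=JS[:,1];j23=JS[:,1]+JS[:,2]
# z diff & r diff
A=np.r_[np.c_[np.sin(j2),np.sin(j23),np.ones(3),np.zeros(3)],np.c_[np.cos(j2),np.cos(j23),np.zeros(3),np.ones(3)]]
b=np.r_[r,PS[:,2]]
x,res,rk,sv=np.linalg.lstsq(A,b,rcond=None);print(x,res,rk,sv)
s=sensors.state();print(s["ft_force"])
t=dict(np.load("pics/top_a.npz"))
# elbow from top view: highest
d=t["d"];vv,uu=np.mgrid[0:384,0:512]
P=(np.linalg.inv(t["mtx"])@np.stack([uu.ravel(),vv.ravel(),np.ones(uu.size)])*d.ravel());W=(t["R"].T@(P-t["t"][:,None])).T
a=JS[0,0];rr=W[:,0]*np.cos(a)+W[:,1]*np.sin(a);ll=-W[:,0]*np.sin(a)+W[:,1]*np.cos(a)
m=(W[:,2]>450)&(rr>0)&(rr<800)
for k in range(0,800,40):
    q=m&(rr>=k)&(rr<k+40)
    if q.any():print(k,np.percentile(W[q,2],98).round(),np.percentile(ll[q],[2,98]).round(),q.sum())
E
```

```text
[624.75806634 646.32790762 606.33778071] [-63.76732327 -49.01177542 -37.3962034 ] [-69.82063691 -54.86649576 -43.61910506]
[ 613.08961784  406.58337921  -25.16758016 -138.58903082] [0.00497556] 4 [2.45799489 2.44067365 0.02918568 0.02283555]
[-0.8247801  -0.01991935  0.41788297]
40 517.0 [148. 243.] 128
80 599.0 [146. 245.] 231
120 655.0 [147. 245.] 340
160 718.0 [147. 245.] 529
200 766.0 [149. 247.] 990
240 779.0 [141. 251.] 2675
280 778.0 [124. 251.] 3833
320 759.0 [ 97. 246.] 3112
360 711.0 [ 71. 129.] 1476
400 683.0 [ 49. 128.] 1733
440 1321.0 [ 26. 220.] 2581
480 628.0 [  9. 126.] 1802
520 598.0 [  6. 126.] 1832
560 568.0 [  6. 129.] 1505
600 548.0 [  6. 131.] 1708
640 531.0 [  6. 129.] 702
```

```bash
python3 - <<'E'
from h import *
def cloud(t):
    d=t["d"];vv,uu=np.mgrid[0:384,0:512]
    P=(np.linalg.inv(t["mtx"])@np.stack([uu.ravel(),vv.ravel(),np.ones(uu.size)])*d.ravel());W=(t["R"].T@(P-t["t"][:,None])).T
    return W[d.ravel()>0]
O=[cloud(dict(np.load(f"pics/{n}.npz"))) for n in("top_a","scene_b","top_b")]
c=dict(np.load("pics/wrist_c.npz"));O.append(wcloud(c)[c["d"]>0])
O=np.vstack([o[(o[:,0]>300)&(o[:,0]<700)&(o[:,1]>-235)&(o[:,1]<50)&(o[:,2]>60)&(o[:,2]<460)] for o in O])
print(len(O))
def seg(a,b,O):
    t=np.clip((O-a)@(b-a)/((b-a)@(b-a)),0,1);q=np.linalg.norm(O-a-t[:,None]*(b-a),axis=1);i=q.argmin();return q[i].round(),O[i].round(),t[i].round(2)
a=np.radians(-25.4)
for tcp in ([587.,-291,46],[617.,-305,59]):
  tcp=np.array(tcp)
  for th in (0,12.4):
   for dz in (0,80):
    th_=np.radians(th);npl=np.array([-np.sin(th_)*np.cos(a),-np.sin(th_)*np.sin(a),np.cos(th_)])
    for Lt,d1,L2 in((270,131,395),(320,181,395)):
      w=tcp+[0,0,dz]+Lt*npl
      R=np.hypot(w[0],w[1]);az=np.arctan2(w[1],w[0]);rr=np.sqrt(R*R-66**2);j1=az-np.arcsin(66/R)
      ex=rr;ez=w[2]-d1;D=np.hypot(ex,ez)
      al=np.arctan2(ez,ex)+np.arccos((613**2+D*D-L2**2)/(2*613*D))
      er,e_z=613*np.cos(al),d1+613*np.sin(al)
      pl=lambda lat:np.array([er*np.cos(j1)-lat*np.sin(j1),er*np.sin(j1)+lat*np.cos(j1),e_z])
      y=np.array([-np.sin(a),np.cos(a),0])
      g0=tcp+[0,0,dz]+100*npl
      print(tcp,th,dz,Lt,"forearm",seg(pl(66),w,O),"tool",seg(tcp+[0,0,dz]+120*npl,w,O),"body",seg(g0-65*y,g0+65*y,O))
E
```

```text
20274
[ 587. -291.   46.] 0 0 270 forearm (np.float64(78.0), array([ 507., -155.,  427.]), np.float64(0.55)) tool (np.float64(155.0), array([ 485., -182.,  122.]), np.float64(0.0)) body (np.float64(137.0), array([ 496., -174.,  112.]), np.float64(1.0))
[ 587. -291.   46.] 0 0 320 forearm (np.float64(94.0), array([ 509., -154.,  433.]), np.float64(0.64)) tool (np.float64(155.0), array([ 485., -182.,  122.]), np.float64(0.0)) body (np.float64(137.0), array([ 496., -174.,  112.]), np.float64(1.0))
[ 587. -291.   46.] 0 80 270 forearm (np.float64(94.0), array([ 509., -154.,  433.]), np.float64(0.66)) tool (np.float64(156.0), array([ 513., -153.,  392.]), np.float64(0.97)) body (np.float64(159.0), array([ 484., -141.,  227.]), np.float64(1.0))
[ 587. -291.   46.] 0 80 320 forearm (np.float64(121.0), array([ 513., -152.,  436.]), np.float64(0.74)) tool (np.float64(156.0), array([ 512., -155.,  420.]), np.float64(0.87)) body (np.float64(159.0), array([ 484., -141.,  227.]), np.float64(1.0))
[ 587. -291.   46.] 12.4 0 270 forearm (np.float64(78.0), array([ 507., -155.,  427.]), np.float64(0.
[... 2196 characters left out ...]
.0), array([ 509., -154.,  433.]), np.float64(0.71)) tool (np.float64(130.0), array([ 514., -152.,  374.]), np.float64(1.0)) body (np.float64(151.0), array([ 496., -174.,  112.]), np.float64(1.0))
[ 617. -305.   59.] 12.4 80 270 forearm (np.float64(91.0), array([ 509., -154.,  433.]), np.float64(0.73)) tool (np.float64(137.0), array([ 514., -153.,  400.]), np.float64(1.0)) body (np.float64(170.0), array([ 491., -135.,  258.]), np.float64(1.0))
[ 617. -305.   59.] 12.4 80 320 forearm (np.float64(113.0), array([ 509., -154.,  433.]), np.float64(0.83)) tool (np.float64(131.0), array([ 513., -154.,  426.]), np.float64(0.97)) body (np.float64(170.0), array([ 491., -135.,  258.]), np.float64(1.0))
```

```bash
cat >> h.py <<'E'
from scipy.spatial.transform import Rotation as Ro, Slerp
def rot(jaz,th=0,saz=None):
    # tool x = -normal ; normal tilted th about jaws axis, leaning toward azimuth jaz-90.. : z = x cross y
    y=np.array([np.cos(np.radians(jaz)),np.sin(np.radians(jaz)),0])
    up=np.array([0,0,1.])
    if th:
        s=np.radians(saz);t=np.radians(th);up=np.array([-np.sin(t)*np.cos(s),-np.sin(t)*np.sin(s),np.cos(t)])
    x=-up;y=y-x*(x@y);y/=np.linalg.norm(y)
    return np.stack([x,y,np.cross(x,y)],1)
def cur():
    s=sensors.state();return s["eef_pos"],Ro.from_euler("xyz",s["tcp_rot"]).as_matrix(),s
def plan(p,R,n):
    p0,R0,s=cur();p=np.array(p,float)
    rv=Ro.from_matrix(R0.T@R).as_rotvec()
    print("from",p0.round(1),"total tool",(R0.T@(p-p0)).round(1),"rv",rv.round(3),"F",s["ft_force"].round(1),"q",s["joints"].round(2))
    pa,Ra=p0,R0
    for k in range(1,n+1):
        Rb=R0@Ro.from_rotvec(rv*k/n).as_matrix();pb=p0+(p-p0)*k/n
        print(*(Ra.T@(pb-pa)).round(1),*Ro.from_matrix(Ra.T@Rb).as_rotvec().round(3));pa,Ra=pb,Rb
E
python3 - <<'E'
from h import *
p,R,s=cur();print(R.round(3),np.degrees(np.arctan2(R[1,1],R[0,1])))
plan([415,-325,100],rot(-106.3),6)
E
```

```text
[[-0.001  0.425 -0.905]
 [-0.    -0.905 -0.425]
 [-1.    -0.     0.001]] -64.84483933546699
from [ 481.7 -368.3  213.9] total tool [114.  -67.5  41.8] rv [ 0.724  0.001 -0.   ] F [-0.8 -0.   0.4] q [-0.76  0.47  1.61 -0.    1.07  0.37]
19.0 -11.3 7.0 0.121 0.0 -0.0
19.0 -10.3 8.3 0.121 0.0 -0.0
19.0 -9.3 9.5 0.121 0.0 -0.0
19.0 -8.1 10.5 0.121 0.0 -0.0
19.0 -6.7 11.4 0.121 0.0 -0.0
19.0 -5.3 12.1 0.121 0.0 -0.0
```

servo_tool:
  steps: "19 -11 7 0.12 0 0 80;19 -10 8 0.12 0 0 80;19 -9 9.5 0.12 0 0 80;19 -8 10.5 0.12 0 0 80;19 -7 11.5 0.12 0 0 80;19 -5.5 12 0.12 0 0 80;0 0 0 0 0 0 80;0 0 0 0 0 0 80"

```text
t: 2.8
eef_pos: [411.7, -329.8, 96.7]
tcp_rot: [2.376, 1.568, -1.08]
ft_force: [0.1, 0.1, 0.1]
opening: 0.844
```

```bash
python3 - <<'E'
from h import *
plan([415,-325,2.0],rot(-106.3),5)
im,d,c=grab("wrist","d")
E
```

```text
from [ 411.7 -329.8   96.7] total tool [94.7 -5.8 -1.4] rv [-0.03  -0.002 -0.002] F [0.1 0.1 0.1] q [-0.8   0.51  1.92 -0.    0.71  1.09]
18.9 -1.2 -0.3 -0.006 -0.0 -0.0
18.9 -1.1 -0.3 -0.006 -0.0 -0.0
18.9 -1.1 -0.3 -0.006 -0.0 -0.0
18.9 -1.1 -0.3 -0.006 -0.0 -0.0
18.9 -1.1 -0.3 -0.006 -0.0 -0.0
```

View pics/wrist_d.png

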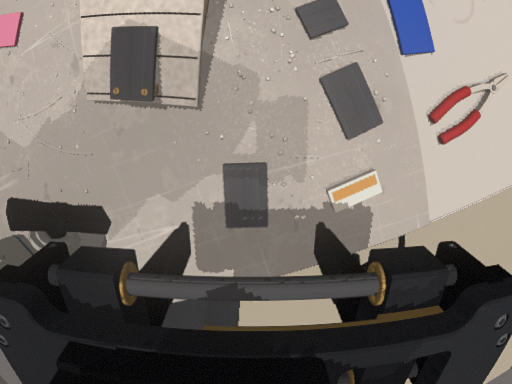

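```bash
python3 - <<'E'
from h import *
c=dict(np.load("pics/wrist_d.npz"))
X=wplane(c,[(223,163),(267,162),(269,227),(226,227.5)],np.array([0,0,1.]),7);print(X.round(1),X.mean(0).round(1))
ax=(X[0]+X[1]-X[2]-X[3])/2;print(np.linalg.norm(ax),np.degrees(np.arctan2(ax[1],ax[0])))
W=wcloud(c);m=(c["d"]>0)&(W[...,2]>50)&(W[...,2]<260)&(W[...,1]>-245)&(W[...,0]>380)
O=W[m];g=np.array([415,-325,80.]);y=-rot(-106.3)[:,1];z=-rot(-106.3)[:,2]
q=(O-g)@np.stack([y,z],1)
e=np.hypot(np.maximum(abs(q[:,0])-90,0),np.maximum(abs(q[:,1])-38,0))
k=(O[:,2]<200)&(O[:,1]>-235);i=e[k].argsort()[:400:40];print(np.c_[e[k][i],O[k][i]].round())
E
```

```text
[[ 449.5 -315.9    7. ]
 [ 438.1 -353.5    7. ]
 [ 377.7 -336.8    7. ]
 [ 389.9 -297.6    7. ]] [ 413.8 -326.     7. ]
62.5451840297876 -16.190747956577138
[[  19.  442. -220.   61.]
 [  22.  444. -216.   64.]
 [  24.  445. -215.   65.]
 [  25.  441. -213.   66.]
 [  26.  442. -212.   66.]
 [  27.  443. -211.   67.]
 [  28.  453. -213.   70.]
 [  29.  453. -212.   69.]
 [  30.  453. -212.   62.]
 [  31.  453. -210.   75.]]
```

servo_tool:
  steps: "20 -1.1 -0.2 -0.006 0 0 80;20 -1.1 -0.2 -0.006 0 0 80;20 -1 -0.2 -0.006 0 0 80;20 -1 -0.2 -0.006 0 0 80;10 -0.8 -0.2 -0.006 0 0 80;0 0 0 0 0 0 80;0 0 0 0 0 0 80;0 0 0 0 0 0 80"

```text
t: 3.65
eef_pos: [421.2, -332.9, 11.2]
tcp_rot: [2.566, 1.552, -0.843]
ft_force: [-0.3, -0.9, 0.3]
opening: 0.845
```

```bash
python3 - <<'E'
from h import *
plan([414.3,-325.5,2.0],rot(-106.3),1)
E
```

```text
from [ 421.2 -332.9   11.2] total tool [ 9.  -5.4  8.8] rv [ 0.017 -0.016 -0.01 ] F [-0.3 -0.9  0.3] q [-0.79  0.66  1.96 -0.    0.5   1.05]
9.0 -5.4 8.8 0.017 -0.016 -0.01
```

servo_tool:
  steps: "2 -3 5 0.01 -0.01 -0.006 80;2 -2 3 0.006 -0.006 -0.004 80;2 -1 1 0 0 0 80;0 0 0 0 0 0 80;0 0 0 0 0 0 80;0 0 0 0 0 0 80;0 0 0 0 0 0 80;0 0 0 0 0 0 80"

```text
t: 4.45
eef_pos: [414.2, -324.6, 6.6]
tcp_rot: [2.583, 1.569, -0.843]
ft_force: [-0.8, -0.4, 0.6]
opening: 0.842
```

```bash
python3 - <<'E'
from h import *
plan([414.3,-325.5,2.0],rot(-106.3),1)
E
```

```text
from [ 414.2 -324.6    6.6] total tool [ 4.6  0.8 -0.3] rv [-0.    -0.002 -0.001] F [-0.8 -0.4  0.6] q [-0.79  0.66  1.98 -0.    0.5   1.07]
4.6 0.8 -0.3 -0.0 -0.002 -0.001
```

servo_tool:
  steps: "3 0.4 0 0 -0.002 0 80;2 0.4 0 0 0 0 80;0 0 0 0 0 0 80;0 0 0 0 0 0 20;0 0 0 0 0 0 20;0 0 0 0 0 0 20;0 0 0 0 0 0 20;0 0 0 0 0 0 20"

```text
t: 5.25
eef_pos: [414.0, -325.6, 1.1]
tcp_rot: [0.878, 1.57, -2.548]
ft_force: [0.2, -0.1, -0.4]
opening: 0.479
```

```bash
python3 - <<'E'
from h import *
plan([414.3,-325.5,2.0],rot(-106.3),1)
s=sensors.state();print(s["opening"]*95,s["ft_force"])
im,d,c=grab("wrist","e")
E
```

```text
from [ 414.  -325.6    1.1] total tool [-0.9 -0.2 -0.3] rv [-0.     0.001 -0.001] F [ 0.2 -0.1 -0.4] q [-0.79  0.67  1.97 -0.    0.49  1.07]
-0.9 -0.2 -0.3 -0.0 0.001 -0.001
45.46015692361758 [ 0.17765517 -0.07871069 -0.4042038 ]
```

View pics/wrist_e.png

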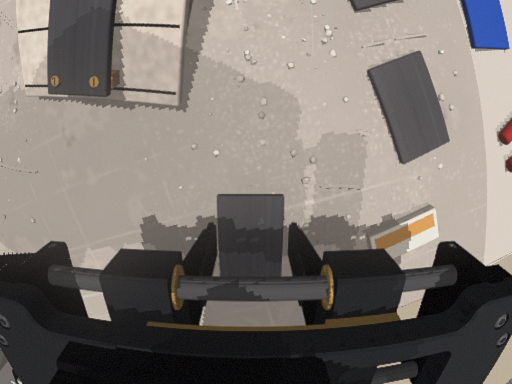

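servo_tool:
  steps: "0 0 0 0 0 0 20;0 0 0 0 0 0 20;0 0 0 0 0 0 20;-10 0 0 0 0 0 20;-20 0 0 0 0 0 20;-25 0 0 0 0 0 20;-25 0 0 0 0 0 20;-25 0 0 0 0 0 20"

```text
t: 6.1
eef_pos: [412.8, -324.2, 108.9]
tcp_rot: [-0.341, 1.564, 2.516]
ft_force: [0.3, 0.3, -0.7]
opening: 0.416
```

```bash
python3 - <<'E'
from h import *
s=sensors.state();print(s["opening"]*95,s["ft_force"])
im,d,c=grab("wrist","f");print(cur()[:2])
E
```

```text
39.521148231032996 [ 0.25120562  0.34997119 -0.74335884]
(array([ 413.95029712, -325.2693391 ,  112.64494795]), array([[-1.99115755e-03, -2.80567008e-01, -9.59832376e-01],
       [ 3.72472852e-04, -9.59834420e-01,  2.80566833e-01],
       [-9.99997948e-01,  2.01141265e-04,  2.01568515e-03]]))
```

View pics/wrist_f.png

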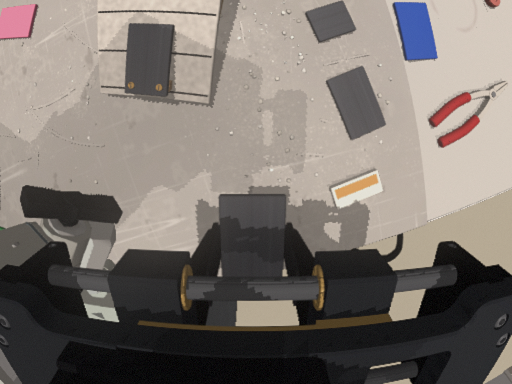

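```bash
python3 - <<'E'
from h import *
c=dict(np.load("pics/wrist_f.npz"));p,R,_=cur()
X=wplane(c,[(219,195.5),(286,195.5)],np.array([0,0,1.]),p[2]+4.9);print(((X-p)@R).round(1))
tA=np.array([587.3,-291,47.5])
R2=rot(-115.4,12.4,-25.4);n=-R2[:,0];print(n)
plan(tA-1.9*n+np.array([0,0,70]),R2,8)
E
```

```text
[[ -5.  -18.9 -30. ]
 [ -5.   19.5 -30. ]]
[-0.193978    0.09210753  0.97667228]
from [ 414.  -325.3  112.6] total tool [  -3.3  -81.5 -157.2] rv [0.158 0.218 0.017] F [ 0.8 -1.4  3.8] q [-0.79  0.49  1.91 -0.    0.75  1.07]
-0.4 -10.2 -19.6 0.02 0.027 0.002
0.1 -10.6 -19.4 0.02 0.027 0.002
0.6 -11.0 -19.2 0.02 0.027 0.002
1.1 -11.3 -19.0 0.02 0.027 0.002
1.6 -11.7 -18.7 0.02 0.027 0.002
2.1 -12.1 -18.4 0.02 0.027 0.002
2.5 -12.4 -18.1 0.02 0.027 0.002
3.0 -12.8 -17.8 0.02 0.027 0.002
```

servo_tool:
  steps: "0 -11 -21 0.021 0.029 0.002 20;0 -11 -21 0.021 0.029 0.002 20;0.6 -11.5 -20.5 0.021 0.029 0.002 20;1 -12 -20 0.021 0.029 0.002 20;1.6 -12.3 -20 0.021 0.029 0.002 20;2 -12.7 -19.5 0.021 0.029 0.002 20;2.5 -13 -19 0.02 0.027 0.002 20;0 0 0 0 0 0 20"

```text
t: 6.95
eef_pos: [581.1, -294.0, 123.5]
tcp_rot: [-3.141, 1.358, -0.437]
ft_force: [0.1, -0.5, -0.5]
opening: 0.413
```

```bash
python3 - <<'E'
from h import *
R2=rot(-115.4,12.4,-25.4);n=-R2[:,0];tA=np.array([587.3,-291,47.5])
plan(tA-1.9*n+np.array([0,0,40]),R2,4)
im,d,c=grab("wrist","g");im,d,c=grab("scene","g");cv2.imwrite("pics/c5.png",cv2.resize(im[30:230,130:350],None,fx=3.4,fy=3,interpolation=cv2.INTER_CUBIC))
E
```

```text
from [ 581.1 -294.   123.5] total tool [38.  -5.4  3.4] rv [0.005 0.003 0.001] F [ 0.1 -0.5 -0.5] q [-0.58  0.56  1.74  0.05  0.64  1.39]
9.5 -1.3 0.8 0.001 0.001 0.0
9.5 -1.3 0.8 0.001 0.001 0.0
9.5 -1.3 0.9 0.001 0.001 0.0
9.5 -1.3 0.9 0.001 0.001 0.0
```

View pics/wrist_g.png

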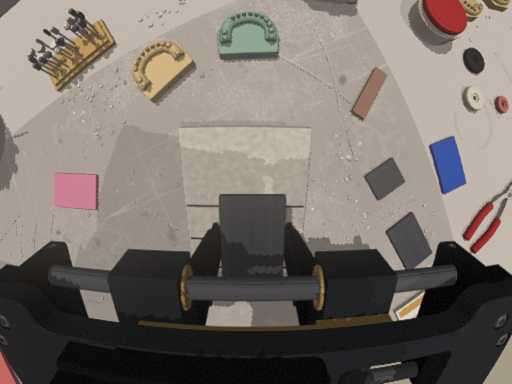

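View pics/c5.png

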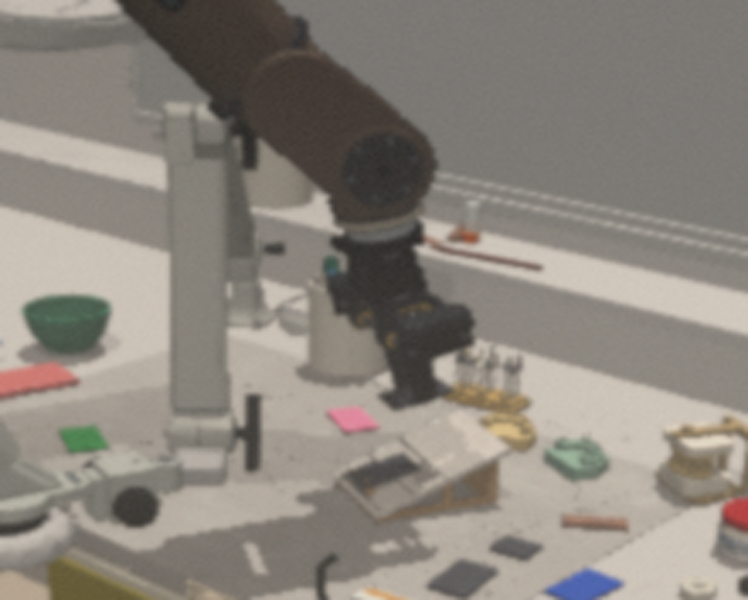

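```bash
python3 - <<'E'
from h import *
grab("top","g")
t=dict(np.load("pics/top_g.npz"))
d=t["d"];vv,uu=np.mgrid[0:384,0:512]
P=(np.linalg.inv(t["mtx"])@np.stack([uu.ravel(),vv.ravel(),np.ones(uu.size)])*d.ravel());W=(t["R"].T@(P-t["t"][:,None])).T
a=cur()[2]["joints"][0];print(a)
f=lambda W:np.stack([W[:,0]*np.cos(a)+W[:,1]*np.sin(a),-W[:,0]*np.sin(a)+W[:,1]*np.cos(a),W[:,2]],1)
Q=f(W);m=(d.ravel()>0)
for k in range(240,720,40):
    q=m&(Q[:,0]>=k)&(Q[:,0]<k+40)&(Q[:,2]>250)
    h=q&(Q[:,1]<140)&(Q[:,1]>-60)
    o=q&(Q[:,1]>=128)
    print(k,np.percentile(Q[h,2],[50,98]).round() if h.any() else "",np.percentile(Q[h,1],[2,98]).round() if h.any() else "", "left:",np.percentile(Q[o,2],[2,98]).round() if o.any() else "",np.percentile(Q[o,1],[1,50]).round() if o.any() else "")
cv2.imwrite("pics/c6.png",cv2.resize(t["im"][90:380,80:340],None,fx=2,fy=2))
o=f(np.array([[507,-155,427.],[515,-149,351],[496,-174,112]]));print(o.round())
E
```

```text
-0.5854640845862932
240 [740. 748.] [-12. 136.] left: [699. 750.] [129. 150.]
280 [754. 757.] [-13. 136.] left: [750. 759.] [129. 157.]
320 [746. 755.] [-13. 137.] left: [731. 757.] [129. 175.]
360 [689. 727.] [ -5. 132.] left: [686. 732.] [129. 185.]
400 [631. 661.] [  2. 126.] left: [400. 620.] [128. 182.]
440 [586. 613.] [  5. 125.] left: [343. 418.] [156. 204.]
480 [532. 567.] [  4. 122.] left: [265. 433.] [154. 285.]
520 [489. 518.] [  2. 121.] left: [251. 332.] [315. 410.]
560 [433. 472.] [ -1. 121.] left:  
600 [425. 441.] [ -1. 122.] left: [251. 383.] [692. 727.]
640 [251. 305.] [-12.  44.] left: [251. 378.] [689. 768.]
680   left: [255. 381.] [702. 759.]
[[508. 151. 427.]
 [512. 160. 351.]
 [510. 129. 112.]]
```

View pics/c6.png

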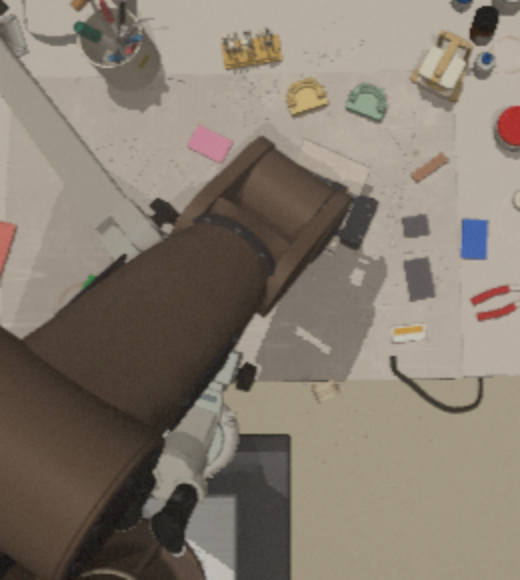

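```bash
python3 - <<'E'
from h import *
R2=rot(-115.4,12.4,-25.4);n=-R2[:,0];tA=np.array([587.3,-291,47.5])
plan(tA-1.9*n+np.array([0,0,15]),R2,6)
E
```

```text
from [ 578.8 -294.7  123.2] total tool [62.5 -6.9  6.7] rv [0.005 0.006 0.001] F [-0.6 -0.4 -0.8] q [-0.59  0.56  1.74  0.05  0.64  1.39]
10.4 -1.2 1.1 0.001 0.001 0.0
10.4 -1.2 1.1 0.001 0.001 0.0
10.4 -1.2 1.1 0.001 0.001 0.0
10.4 -1.2 1.1 0.001 0.001 0.0
10.4 -1.2 1.2 0.001 0.001 0.0
10.4 -1.2 1.2 0.001 0.001 0.0
```

servo_tool:
  steps: "10 -1.2 1 0.001 0.001 0 20;10 -1.2 1 0.001 0.001 0 20;10 -1.2 1 0.001 0.001 0 20;10 -1.2 1 0.001 0.001 0 20;10 -1.2 1 0 0.001 0 20;8 -1 1 0 0 0 20;0 0 0 0 0 0 20;0 0 0 0 0 0 20"

```text
t: 7.9
eef_pos: [585.4, -291.6, 58.4]
tcp_rot: [-3.136, 1.359, -0.439]
ft_force: [-0.1, -0.2, -1.1]
opening: 0.417
```

```bash
python3 - <<'E'
from h import *
R2=rot(-115.4,12.4,-25.4);n=-R2[:,0];tA=np.array([587.3,-291,47.5])
plan(tA-1.9*n+np.array([0,0,0]),R2,4)
grab("wrist","h")
E
```

```text
from [ 585.4 -291.6   58.4] total tool [12.9 -1.3  0.8] rv [-0.001  0.005  0.001] F [-0.1 -0.2 -1.1] q [-0.57  0.65  1.77  0.06  0.51  1.39]
3.2 -0.3 0.2 -0.0 0.001 0.0
3.2 -0.3 0.2 -0.0 0.001 0.0
3.2 -0.3 0.2 -0.0 0.001 0.0
3.2 -0.3 0.2 -0.0 0.001 0.0
```

View pics/wrist_h.png

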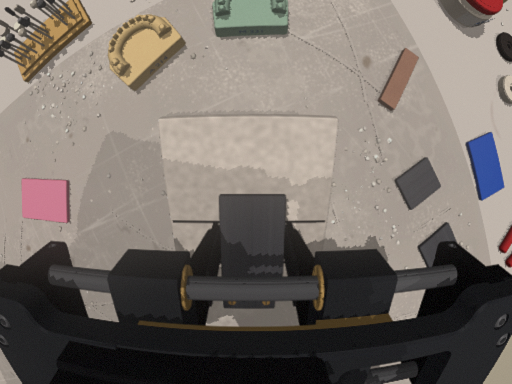

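servo_tool:
  steps: "4 -0.5 0.3 0 0.002 0 20;3 -0.5 0.3 0 0.002 0 20;2 -0.3 0.2 0 0.001 0 20;1 0 0 0 0 0 20;0 0 0 0 0 0 20;0 0 0 0 0 0 20;0 0 0 0 0 0 20;0 0 0 0 0 0 20"

```text
t: 8.75
eef_pos: [587.9, -291.3, 49.4]
tcp_rot: [-3.138, 1.351, -0.441]
ft_force: [0.4, 0.7, -0.4]
opening: 0.42
```

```bash
python3 - <<'E'
from h import *
R2=rot(-115.4,12.4,-25.4);n=-R2[:,0];tA=np.array([587.3,-291,47.5])
plan(tA-1.9*n+np.array([0,0,0]),R2,1)
E
```

```text
from [ 587.9 -291.3   49.4] total tool [ 3.6 -0.   1.1] rv [-0.001 -0.003  0.   ] F [ 0.4  0.7 -0.4] q [-0.57  0.67  1.78  0.06  0.48  1.39]
3.6 -0.0 1.1 -0.001 -0.003 0.0
```

servo_tool:
  steps: "1.5 0 0.5 0 -0.002 0 20;1.5 0 0.5 0 0 0 20;0 0 0 0 0 0 20;0 0 0 0 0 0 20;0 0 0 0 0 0 20;0 0 0 0 0 0 20;0 0 0 0 0 0 20;0 0 0 0 0 0 20"

```text
t: 9.55
eef_pos: [587.6, -291.2, 46.0]
tcp_rot: [-3.138, 1.353, -0.441]
ft_force: [0.6, 0.8, -0.2]
opening: 0.419
```

```bash
python3 - <<'E'
from h import *
R2=rot(-115.4,12.4,-25.4);n=-R2[:,0];tA=np.array([587.3,-291,47.5])
plan(tA-1.9*n+np.array([0,0,0]),R2,1)
E
```

```text
from [ 587.6 -291.2   46. ] total tool [ 0.4 -0.  -0. ] rv [-0.002 -0.001  0.   ] F [ 0.6  0.8 -0.2] q [-0.57  0.67  1.78  0.06  0.47  1.39]
0.4 -0.0 -0.0 -0.002 -0.001 0.0
```

servo_tool:
  steps: "1 0 0 0 0 0 20;0 0 0 0 0 0 20;0 0 0 0 0 0 20;0 0 0 0 0 0 20;0 0 0 0 0 0 20;0 0 0 0 0 0 20;0 0 0 0 0 0 20;0 0 0 0 0 0 20"

```text
t: 10.35
eef_pos: [587.8, -291.3, 46.0]
tcp_rot: [-3.139, 1.353, -0.442]
ft_force: [-0.4, 0.2, 0.1]
opening: 0.416
```

servo_tool:
  steps: "1 0 0 0 0 0 20;0 0 0 0 0 0 20;0 0 0 0 0 0 20;0 0 0 0 0 0 20;0 0 0 0 0 0 20;0 0 0 0 0 0 20;0 0 0 0 0 0 20;0 0 0 0 0 0 20"

```text
t: 11.15
eef_pos: [587.9, -291.3, 46.0]
tcp_rot: [-3.139, 1.352, -0.442]
ft_force: [-0.3, 0.1, 0.6]
opening: 0.419
```

servo_tool:
  steps: "0 0 0 0 0 0 46;0 0 0 0 0 0 50;0 0 0 0 0 0 54;0 0 0 0 0 0 58;0 0 0 0 0 0 60;-8 0 0 0 0 0 60;-10 0 0 0 0 0 60;-12 0 0 0 0 0 60"

```text
t: 11.95
eef_pos: [581.4, -288.2, 75.7]
tcp_rot: [-3.138, 1.354, -0.441]
ft_force: [-1.4, 0.7, 0.4]
opening: 0.629
```

servo_tool:
  steps: "-20 0 0 0 0 0 60;-25 0 0 0 0 0 60;-25 0 0 0 0 0 60;-25 0 0 0 0 0 60;-25 0 0 0 0 0 60;0 0 0 0 0 0 60;0 0 0 0 0 0 60;0 0 0 0 0 0 60"

```text
t: 12.75
eef_pos: [555.9, -276.2, 206.6]
tcp_rot: [3.139, 1.346, -0.447]
ft_force: [0.2, 0.2, 0.3]
opening: 0.632
```

```bash
python3 - <<'E'
from h import *
print(cur()[0])
im,d,c=grab("wrist","i")
cv2.imwrite("pics/c7.png",cv2.resize(im[100:384,120:380],None,fx=2.5,fy=2,interpolation=cv2.INTER_CUBIC))
im,d,c=grab("scene","i");cv2.imwrite("pics/c8.png",cv2.resize(im[140:240,180:330],None,fx=4,fy=4,interpolation=cv2.INTER_CUBIC))
E
```

```text
[ 555.85998349 -276.15735876  206.61540287]
```

View pics/wrist_i.png

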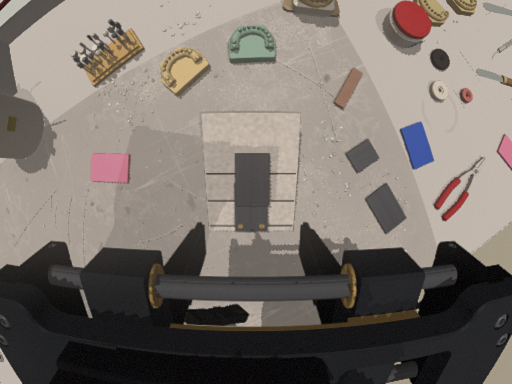

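View pics/c8.png

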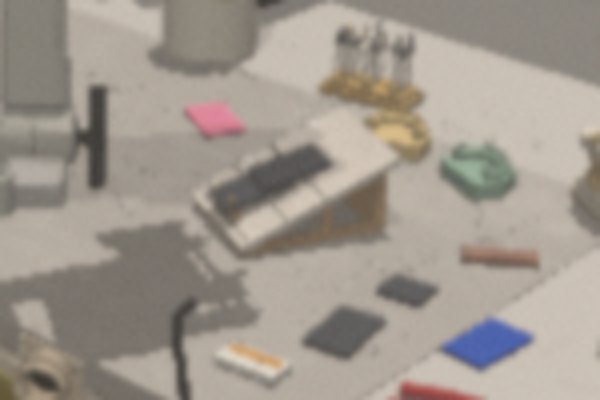

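```bash
python3 - <<'E'
from h import *
im=cv2.imread("pics/wrist_i.png")
cv2.imwrite("pics/c9.png",cv2.resize(im[105:240,190:310],None,fx=5,fy=4.4,interpolation=cv2.INTER_CUBIC))
E
```

```text
(no output)
```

View pics/c9.png

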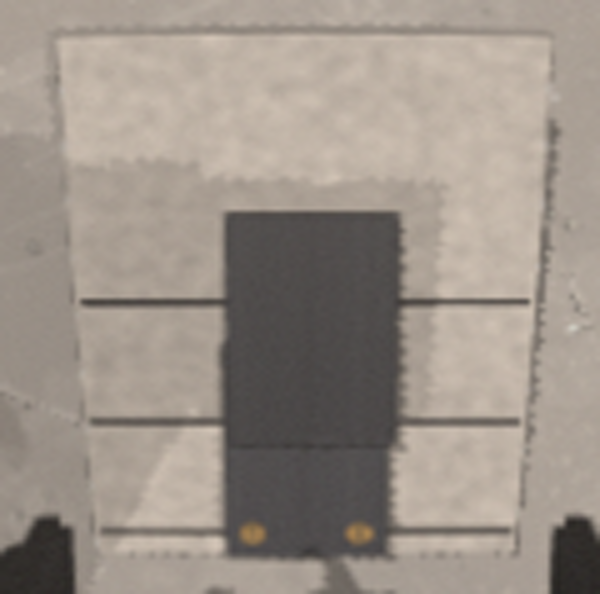

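```bash
cat > m.py <<'E'
from h import *
a=np.radians(-25.4);X=np.array([np.cos(a)*np.cos(np.radians(22)),np.sin(a)*np.cos(np.radians(22)),np.sin(np.radians(22))]);N=np.array([-np.cos(a)*np.sin(np.radians(22)),-np.sin(a)*np.sin(np.radians(22)),np.cos(np.radians(22))]);Y=np.cross(N,X)
L2=np.array([563.8,-279.6,29.0])
def loc(P,L=L2):return (P-L)@np.stack([X,Y,N],1)
E
python3 - <<'E'
from m import *
c=dict(np.load("pics/wrist_i.npz"));f=lambda P:(np.array(P)+.5)/np.array([5,4.4])-.5+np.array([190,105])
o=N@L2
print("lines",loc(wplane(c,f([(82,301),(529,301),(90,421),(518,421),(101,530),(511,530)]),N,o)).round(1))
t=np.radians(9.6)
npl=N*np.cos(t)+X*np.sin(t)*-1; npl=np.array([-np.cos(a)*np.sin(np.radians(12.4)),-np.sin(a)*np.sin(np.radians(12.4)),np.cos(np.radians(12.4))])
cen=L2+31*X+8*N
print("plate",loc(wplane(c,f([(226,212),(399,212),(394,446),(228,446)]),npl,npl@cen+3)).round(1))
W=wcloud(c);m=np.zeros((384,512),np.uint8);cv2.fillPoly(m,[f([(235,222),(390,222),(385,436),(238,436)]).astype(np.int32)],1)
Q=W[(m>0)&(c["d"]>0)];mu=Q.mean(0);V=np.linalg.svd(Q-mu,full_matrices=False)[2][2];V*=np.sign(V[2]);print(loc(mu),V,np.degrees(np.arccos(V@N)))
m[:]=0;cv2.fillPoly(m,[f([(90,50),(520,50),(500,190),(110,190)]).astype(np.int32)],1);print(np.mean(loc(W[(m>0)&(c["d"]>0)])[:,2]))
E
```

```text
lines [[ 36.3  53.   -0. ]
 [ 36.1 -52.7  -0. ]
 [  0.1  53.4  -0. ]
 [ -0.1 -52.2  -0. ]
 [-35.8  53.   -0. ]
 [-36.  -52.7  -0. ]]
plate [[ 62.9  17.9   5.6]
 [ 62.9 -20.9   5.7]
 [  0.8 -20.6  16.1]
 [  0.9  18.4  16.1]]
[33.51474526 -0.78623882 11.29293439] [-0.19157048  0.0942238   0.97694556] 9.675722403350866
0.463745049066388
```

```bash
python3 - <<'E'
from h import *
plan([470,-444,100],rot(-81),8)
E
```

```text
from [ 555.8 -276.1  205.9] total tool [102.2 188.4  28.6] rv [-0.599 -0.216 -0.068] F [-0.8  0.1 -0.5] q [-0.58  0.42  1.74  0.04  0.77  1.41]
12.8 23.6 3.6 -0.075 -0.027 -0.008
12.7 23.3 5.0 -0.075 -0.027 -0.008
12.6 23.0 6.4 -0.075 -0.027 -0.008
12.6 22.6 7.7 -0.075 -0.027 -0.008
12.7 22.1 9.1 -0.075 -0.027 -0.008
12.8 21.5 10.4 -0.075 -0.027 -0.008
12.9 20.7 11.6 -0.075 -0.027 -0.008
13.0 19.9 12.8 -0.075 -0.027 -0.008
```

servo_tool:
  steps: "8 24 4 -0.075 -0.027 -0.008 80;10 23.5 5 -0.075 -0.027 -0.008 80;13 23 6.4 -0.075 -0.027 -0.008 80;14 22.6 7.7 -0.075 -0.027 -0.008 80;14 22 9 -0.075 -0.027 -0.008 80;14 21.5 10.4 -0.075 -0.027 -0.008 80;14 20.7 11.6 -0.075 -0.027 -0.008 80;13 20 12.8 -0.075 -0.027 -0.008 80"

```text
t: 13.65
eef_pos: [466.5, -447.2, 92.2]
tcp_rot: [-0.567, 1.556, 2.759]
ft_force: [0.7, 0.4, 0.0]
opening: 0.842
```

servo_tool:
  steps: "0 0 0 0 0 0 80;0 0 0 0 0 0 80;0 0 0 0 0 0 80;0 0 0 0 0 0 80;0 0 0 0 0 0 80;0 0 0 0 0 0 80;0 0 0 0 0 0 80;0 0 0 0 0 0 80"

```text
t: 14.45
eef_pos: [466.6, -445.6, 89.9]
tcp_rot: [-0.695, 1.553, 2.629]
ft_force: [1.0, -0.8, -0.1]
opening: 0.844
```

```bash
python3 - <<'E'
from h import *
plan([470,-444,20],rot(-81),6)
im,d,c=grab("wrist","j")
cv2.imwrite("pics/c10.png",cv2.resize(im[130:260,170:330],None,fx=4.5,fy=4.5,interpolation=cv2.INTER_CUBIC))
E
```

```text
from [ 466.6 -445.6   89.9] total tool [69.9 -0.2 -4.6] rv [0.025 0.014 0.011] F [ 1.  -0.8 -0.1] q [-0.86  0.66  1.61 -0.01  0.89  0.53]
11.6 -0.0 -0.8 0.004 0.002 0.002
11.6 -0.1 -0.7 0.004 0.002 0.002
11.6 -0.1 -0.7 0.004 0.002 0.002
11.7 -0.1 -0.7 0.004 0.002 0.002
11.7 -0.1 -0.7 0.004 0.002 0.002
11.7 -0.1 -0.6 0.004 0.002 0.002
```

View pics/c10.png

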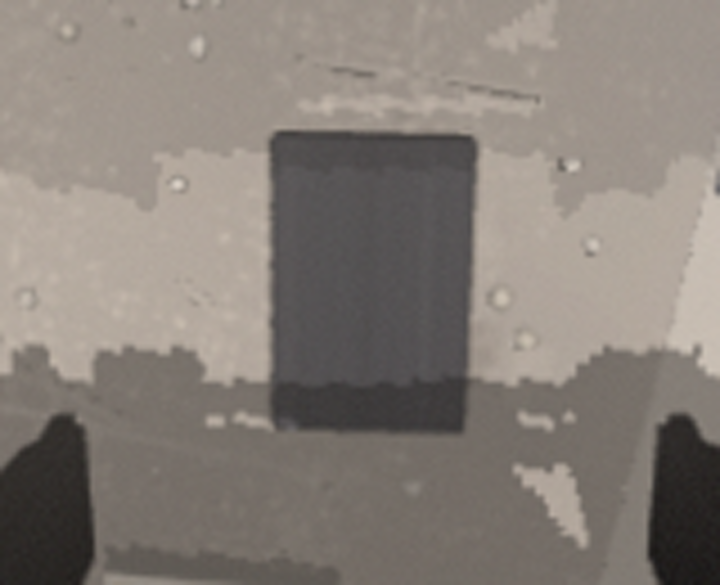

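```bash
python3 - <<'E'
from h import *
c=dict(np.load("pics/wrist_j.npz"));f=lambda P:(np.array(P)+.5)/4.5-.5+np.array([170,130])
X=wplane(c,f([(272,132),(475,136),(463,431),(274,431)]),np.array([0,0,1.]),6.5);print(X.mean(0).round(1))
ax=(X[0]+X[1]-X[2]-X[3])/2;w=(X[1]+X[2]-X[0]-X[3])/2;print(np.linalg.norm(ax),np.linalg.norm(w),np.degrees(np.arctan2(ax[1],ax[0])),np.degrees(np.arctan2(w[1],w[0])))
E
```

```text
[ 469.8 -444.8    6.5]
62.204586886219026 39.13002789236762 9.505741787766466 -79.95180020259447
```

servo_tool:
  steps: "12 0 -1 0.004 0.003 0.002 80;12 0 -1 0.004 0.003 0.002 80;12 0 -1 0.004 0.003 0.002 80;12 0 -0.5 0.004 0.003 0.002 80;10 0 0 0.004 0.003 0.002 80;7 0 0 0.004 0.003 0.002 80;0 0 0 0 0 0 80;0 0 0 0 0 0 80"

```text
t: 15.3
eef_pos: [469.1, -444.0, 17.0]
tcp_rot: [-2.98, 1.566, 0.317]
ft_force: [0.3, -0.5, 0.4]
opening: 0.842
```

```bash
python3 - <<'E'
from h import *
plan([470,-444.8,1.5],rot(-80.5),1)
E
```

```text
from [ 469.1 -444.    17. ] total tool [15.5  1.  -0.7] rv [-0.01  -0.004  0.001] F [ 0.3 -0.5  0.4] q [-0.86  0.75  1.66  0.01  0.72  0.55]
15.5 1.0 -0.7 -0.01 -0.004 0.001
```

servo_tool:
  steps: "6 0.4 -0.3 -0.004 -0.002 0 80;5 0.3 -0.3 -0.003 -0.002 0 80;2.5 0.2 0 0 0 0 60;0 0 0 0 0 0 50;0 0 0 0 0 0 50;0 0 0 0 0 0 50;0 0 0 0 0 0 50;0 0 0 0 0 0 50"

```text
t: 16.1
eef_pos: [470.6, -445.5, 4.1]
tcp_rot: [2.262, 1.568, -0.717]
ft_force: [-0.7, 0.6, -0.3]
opening: 0.53
```

```bash
python3 - <<'E'
from h import *
plan([470,-444.8,1.5],rot(-80.5),1)
E
```

```text
from [ 470.6 -445.5    4.1] total tool [ 2.6 -0.8  0.5] rv [-0.003 -0.001 -0.002] F [-0.7  0.6 -0.3] q [-0.86  0.77  1.66  0.    0.7   0.55]
2.6 -0.8 0.5 -0.003 -0.001 -0.002
```

servo_tool:
  steps: "2.5 -0.6 0.5 -0.002 -0.001 -0.002 50;0 0 0 0 0 0 50;0 0 0 0 0 0 50;0 0 0 0 0 0 20;0 0 0 0 0 0 20;0 0 0 0 0 0 20;0 0 0 0 0 0 20;0 0 0 0 0 0 20"

```text
t: 16.9
eef_pos: [470.0, -445.0, 1.5]
tcp_rot: [-2.56, 1.57, 0.747]
ft_force: [-0.6, -0.0, -1.1]
opening: 0.417
```

servo_tool:
  steps: "0 0 0 0 0 0 20;-12 0 0 0 0 0 20;-20 0 0 0 0 0 20;-25 0 0 0 0 0 20;-25 0 0 0 0 0 20;-25 0 0 0 0 0 20;-15 0 0 0 0 0 20;0 0 0 0 0 0 20"

```text
t: 17.7
eef_pos: [469.7, -444.7, 132.3]
tcp_rot: [-3.026, 1.57, 0.281]
ft_force: [-0.6, 0.2, -0.2]
opening: 0.417
```

```bash
python3 - <<'E'
from h import *
R2=rot(-115.4,12.4,-25.4);n=-R2[:,0];tB=np.array([617.5,-305.3,61])
plan(tB-1.9*n+np.array([0,0,70]),R2,8)
im,d,c=grab("wrist","k");print(sensors.state()["opening"]*95)
cv2.imwrite("pics/c11.png",cv2.resize(im[130:300,150:350],None,fx=3.5,fy=3.5,interpolation=cv2.INTER_CUBIC))
E
```

```text
from [ 469.7 -444.7  132.3] total tool [   3.2 -113.  -169.1] rv [0.606 0.209 0.066] F [-0.6  0.2 -0.2] q [-0.86  0.61  1.59  0.    0.95  0.54]
0.4 -14.1 -21.1 0.076 0.026 0.008
0.8 -15.7 -20.0 0.076 0.026 0.008
1.2 -17.2 -18.7 0.076 0.026 0.008
1.5 -18.5 -17.3 0.076 0.026 0.008
1.8 -19.8 -15.8 0.076 0.026 0.008
2.0 -21.0 -14.2 0.076 0.026 0.008
2.2 -22.0 -12.6 0.076 0.026 0.008
2.3 -22.9 -10.8 0.076 0.026 0.008
39.54177349288407
```

View pics/c11.png

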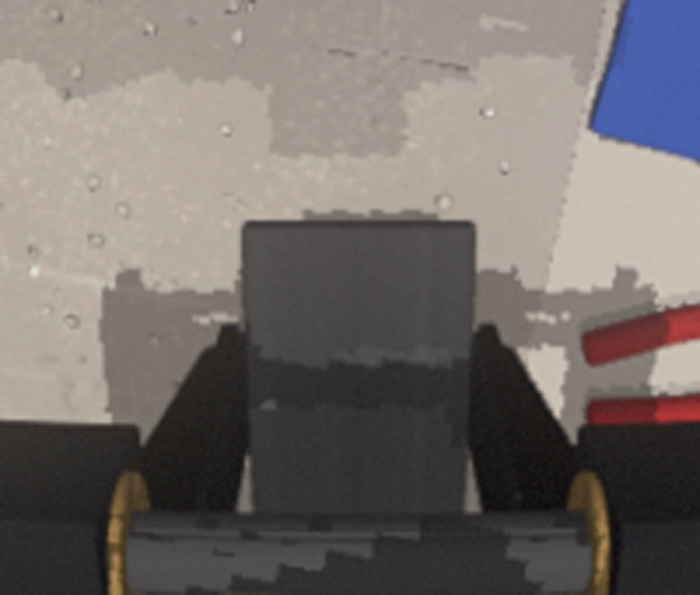

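servo_tool:
  steps: "0 -14 -21 0.076 0.026 0.008 20;0.5 -15.5 -20 0.076 0.026 0.008 20;1 -17 -19 0.076 0.026 0.008 20;1.5 -18.5 -17 0.076 0.026 0.008 20;1.5 -20 -16 0.076 0.026 0.008 20;2 -21 -14 0.076 0.026 0.008 20;2 -22 -12 0.076 0.026 0.008 20;2 -20 -10 0.06 0.02 0.006 20"

```text
t: 18.55
eef_pos: [617.0, -304.6, 121.9]
tcp_rot: [-3.107, 1.367, -0.423]
ft_force: [0.4, -0.1, -0.7]
opening: 0.416
```

servo_tool:
  steps: "0 0 0 0 0 0 20;0 0 0 0 0 0 20;0 0 0 0 0 0 20;0 0 0 0 0 0 20;0 0 0 0 0 0 20;0 0 0 0 0 0 20;0 0 0 0 0 0 20;0 0 0 0 0 0 20"

```text
t: 19.35
eef_pos: [614.9, -304.7, 118.7]
tcp_rot: [-3.107, 1.373, -0.421]
ft_force: [-0.5, 0.3, 0.0]
opening: 0.416
```

```bash
python3 - <<'E'
from h import *
R2=rot(-115.4,12.4,-25.4);n=-R2[:,0];tB=np.array([617.5,-305.3,61])
plan(tB-1.5*n+np.array([0,0,18]),R2,6)
im,d,c=grab("wrist","l")
E
```

```text
from [ 614.9 -304.7  118.7] total tool [40.9 -0.3  5.2] rv [-0.013  0.018  0.004] F [-0.5  0.3  0. ] q [-0.57  0.61  1.64  0.05  0.7   1.43]
6.8 -0.1 0.9 -0.002 0.003 0.001
6.8 -0.1 0.9 -0.002 0.003 0.001
6.8 -0.1 0.9 -0.002 0.003 0.001
6.8 -0.1 0.9 -0.002 0.003 0.001
6.8 -0.1 1.0 -0.002 0.003 0.001
6.8 -0.1 1.0 -0.002 0.003 0.001
```

View pics/wrist_l.png

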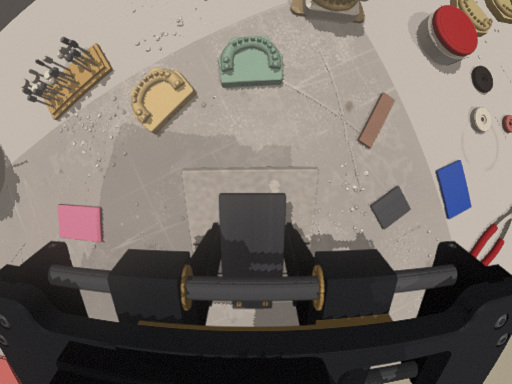

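servo_tool:
  steps: "7 0 1 -0.003 0.004 0.001 20;7 0 1 -0.003 0.004 0.001 20;7 0 1 -0.003 0.004 0.001 20;7 0 1 -0.002 0.003 0.001 20;6 0 1 -0.002 0.003 0 20;5 0 0.5 0 0 0 20;0 0 0 0 0 0 20;0 0 0 0 0 0 20"

```text
t: 20.2
eef_pos: [617.3, -305.4, 74.7]
tcp_rot: [3.141, 1.355, -0.442]
ft_force: [0.6, -0.3, -1.0]
opening: 0.418
```

```bash
python3 - <<'E'
from h import *
R2=rot(-115.4,12.4,-25.4);n=-R2[:,0];tB=np.array([617.5,-305.3,61])
plan(tB-1.5*n,R2,4)
E
```

```text
from [ 617.3 -305.4   74.7] total tool [14.9 -0.1  2.8] rv [0.002 0.    0.   ] F [ 0.6 -0.3 -1. ] q [-0.57  0.67  1.68  0.05  0.58  1.41]
3.7 -0.0 0.7 0.0 0.0 0.0
3.7 -0.0 0.7 0.0 0.0 0.0
3.7 -0.0 0.7 0.0 0.0 0.0
3.7 -0.0 0.7 0.0 0.0 0.0
```

servo_tool:
  steps: "4 0 0.7 0 0 0 20;3 0 0.7 0 0 0 20;3 0 0.7 0 0 0 20;1 0 0.3 0 0 0 20;0 0 0 0 0 0 20;0 0 0 0 0 0 20;0 0 0 0 0 0 20;0 0 0 0 0 0 20"

```text
t: 21.0
eef_pos: [617.7, -305.7, 63.5]
tcp_rot: [3.14, 1.353, -0.443]
ft_force: [0.5, -0.6, -0.5]
opening: 0.415
```

```bash
python3 - <<'E'
from h import *
R2=rot(-115.4,12.4,-25.4);n=-R2[:,0];tB=np.array([617.5,-305.3,61])
plan(tB-1.5*n,R2,1)
E
```

```text
from [ 617.7 -305.7   63.5] total tool [ 3.8 -0.3  0.9] rv [ 0.002 -0.001  0.   ] F [ 0.5 -0.6 -0.5] q [-0.57  0.68  1.68  0.05  0.56  1.41]
3.8 -0.3 0.9 0.002 -0.001 0.0
```

servo_tool:
  steps: "1.5 0 0.4 0 0 0 20;1.5 0 0.4 0 0 0 20;0 0 0 0 0 0 20;0 0 0 0 0 0 20;0 0 0 0 0 0 20;1 0 0 0 0 0 20;0 0 0 0 0 0 20;0 0 0 0 0 0 20"

```text
t: 21.8
eef_pos: [617.9, -305.8, 59.9]
tcp_rot: [3.14, 1.352, -0.443]
ft_force: [0.0, -0.2, -1.7]
opening: 0.414
```

servo_tool:
  steps: "0 0 0 0 0 0 20;1 0 0 0 0 0 20;0 0 0 0 0 0 20;0 0 0 0 0 0 20;0 0 0 0 0 0 20;0 0 0 0 0 0 20;0 0 0 0 0 0 20;0 0 0 0 0 0 20"

```text
t: 22.6
eef_pos: [618.1, -305.9, 59.9]
tcp_rot: [3.139, 1.352, -0.444]
ft_force: [-0.9, 0.3, 0.9]
opening: 0.416
```

Contact is where expected, so I release and lift.

servo_tool:
  steps: "0 0 0 0 0 0 46;0 0 0 0 0 0 50;0 0 0 0 0 0 54;0 0 0 0 0 0 58;0 0 0 0 0 0 60;-8 0 0 0 0 0 60;-10 0 0 0 0 0 60;-12 0 0 0 0 0 60"

```text
t: 23.4
eef_pos: [611.6, -302.8, 89.4]
tcp_rot: [3.141, 1.354, -0.442]
ft_force: [0.2, 0.1, 0.3]
opening: 0.633
```

servo_tool:
  steps: "-20 0 3 0 0 0 60;-25 0 6 0 0 0 60;-25 0 6 0 0 0 60;-25 0 6 0 0 0 60;-25 0 6 0 0 0 60;0 0 0 0 0 0 60;0 0 0 0 0 0 60;0 0 0 0 0 0 60"

```text
t: 24.2
eef_pos: [561.9, -279.2, 214.0]
tcp_rot: [3.135, 1.345, -0.448]
ft_force: [-0.1, -0.5, -0.3]
opening: 0.631
```

```bash
python3 - <<'E'
from h import *
print(cur()[0])
im,d,c=grab("wrist","m")
cv2.imwrite("pics/c12.png",cv2.resize(im[80:260,180:320],None,fx=5,fy=3.3,interpolation=cv2.INTER_CUBIC))
im,d,c=grab("scene","m");cv2.imwrite("pics/c13.png",cv2.resize(im[140:240,180:330],None,fx=4,fy=4,interpolation=cv2.INTER_CUBIC))
E
```

```text
[ 561.92699291 -279.23250085  214.01950456]
```

View pics/c12.png

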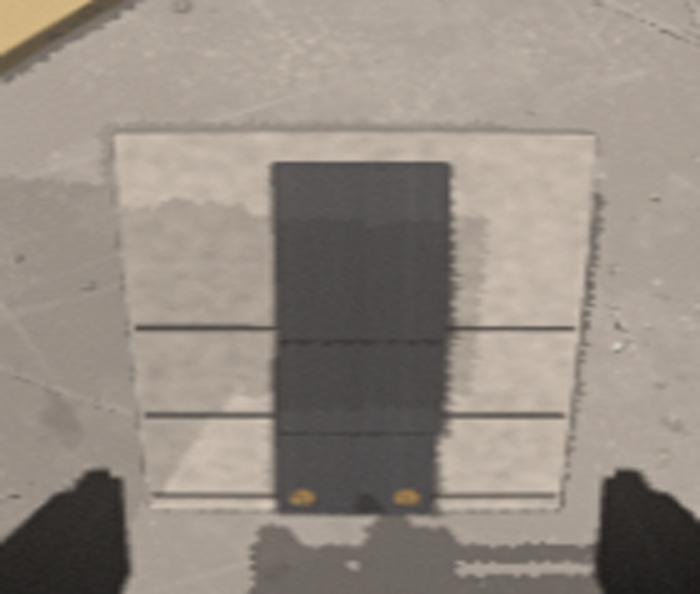

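View pics/c13.png

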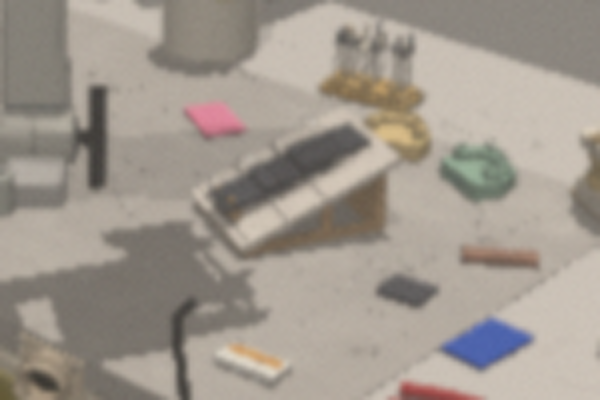

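```bash
python3 - <<'E'
from m import *
c=dict(np.load("pics/wrist_m.npz"));f=lambda P:(np.array(P)+.5)/np.array([5,3.3])-.5+np.array([180,80])
print("lines",loc(wplane(c,f([(136,328),(574,328),(146,414),(563,414)]),N,N@L2)).round(1))
b=np.radians(12.4);npl=np.array([-np.cos(a)*np.sin(b),-np.sin(a)*np.sin(b),np.cos(b)])
for nm,L,C in(("A/l2",L2,[(277,343),(444,342),(440,434),(276,434)]),("B/l3",L2+36*X,[(274,162),(449,163),(446,342),(277,342)])):
    P=loc(wplane(c,f(C),npl,npl@(L+31*X+8*N)+3),L);print(nm,P.round(1))
    m=np.zeros((384,512),np.uint8);q=f(C);q=q.mean(0)+(q-q.mean(0))*.85;cv2.fillPoly(m,[q.astype(np.int32)],1)
    Q=wcloud(c)[(m>0)&(c["d"]>0)];mu=Q.mean(0);V=np.linalg.svd(Q-mu,full_matrices=False)[2][2];V*=np.sign(V[2]);print(loc(mu,L).round(1),np.degrees(np.arccos(V@N)))
E
```

```text
lines [[ 35.9  52.9  -0. ]
 [ 36.1 -52.9  -0. ]
 [  0.2  52.6   0. ]
 [  0.4 -52.4  -0. ]]
A/l2 [[ 34.5  18.3  10.5]
 [ 34.9 -20.8  10.4]
 [  0.8 -20.5  16.1]
 [  0.7  19.   16.2]]
[18.6 -0.5 13.8] 9.608633952179982
B/l3 [[ 62.9  18.    5.6]
 [ 62.7 -20.7   5.7]
 [  1.4 -20.9  16. ]
 [  1.3  17.9  16.1]]
[33.  -0.9 11.4] 9.558862875742856
```

```bash
python3 -c "
from cell import *
print(sensors.state()['t'],order.job_done())"
```

```text
the job is handed in; nothing more can be done
24.3 None
```

Both whole plates are laid on the board and the job is handed in at 24.3 s of the 54 s allowed. The hand-in gives no verdict.

| Last wrist-camera check | Plate on middle line (picked from 414, -326) | Plate on top line (picked from 470, -445) |
|---|---|---|
| Lower end above its line | about 0.8 mm | about 1.3 mm |
| Sideways offset | about 1 mm | about 1.4 mm |
| Tilt to the board | 9.6° | 9.6° |
| Square to the lines | under 1° | under 1° |

- **Height off the board:** the depth readings put both plate centres about 8 to 9 mm out of the board's face, where 8 mm was expected.
- **First plate:** it did not shift when the second was laid.
- **Gripper:** it finished empty, about 150 mm above the board.
- **Half-length plate:** not touched.
- **Contact when setting down:** the force reading never showed it clearly. I judged it from the tool stopping about 0.4 mm from the computed height both times.
- **Clearance:** the forearm passed only about 25 mm (estimated) from the white arm beside the board. The wrist force readings I saw showed no touch.

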